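Press a keyed shaft home in a pulley hub and hold it against the ejector spring

ROBOT

A 6-joint arm with a two-finger parallel gripper is mounted at the origin on the work surface. World frame = base frame: x ahead of the robot, y to its left, z up, the work surface at z = 0. Lengths are in m, angles in rad, forces in N, time in s.
With the tool pointing down it reaches from about 0.35 to 0.925 m from the base axis. Payload 6.4 kg.
Tool frame: the origin (TCP) lies at the very end of the fingers, on their centre line; the grasp point (between the pads) lies behind it (r.hold_point_z is the x of the grasp point in the tool frame, in m); x points along the fingers, y is the direction in which the jaws open and shut, and the axes are right-handed (so a half turn about x gives the same grasp; the last joint's range is limited). The gripper opens to 85 mm and grips with 20 to 120 N. Pads are 22 mm wide; open, the fingers measure 114 mm over their backs; the gripper's body (76 mm by 85 mm) begins 54 mm behind the grasp point. The pads swing forward as they close: fully open they stand 13 mm farther back than shut.
Start: joints at [1.13, 0.245, 1.558, -0, 1.339, -0.174], TCP at [0.171, 0.627, 0.231] pointing down, gripper open.
Joint ranges: [-3.13, 3.13], [-1.02, 2.26], [0.13, 2.54], [-0.95, 4.09], [0.21, 2.88], [-2.74, 2.74]. Speed limits (rad/s): [2.57, 2.57, 3.14, 3.14, 3.14, 3.14].

INTERFACE

Orientations are given as a unit quaternion [w, x, y, z].
In Python, from cell import r gives the robot as it stands. Calls block until the motion is done:
- r.move_pose(position, orientation): joint-space move of the TCP to a pose.
- r.movel(position, rot=None, feed=0.15, force_limit=None): straight line of the TCP; rot=None keeps the orientation; feed is the mean speed in m/s. With force_limit (N) it stops when the force on the tool has changed by that much, and returns True; else False.
- r.move_joints(angles): joint-space move.
- r.gripper_to(opening, effort=None): finger opening in m; effort is the grip in N (None keeps the last); returns when the fingers have stopped.
- r.pause(seconds).
- r.solve_ik(position, orientation): joint angles nearest the present ones, or None.
- r.read_camera(name): name is "side" or "top"; returns the picture (384x512x3 uint8, red, green, blue); there is no depth.
- r.camera_info(name): a dict with "fx", "fy", "cx", "cy" (pixels), "R" (3x3) and "t" (3): a world point X has camera coordinates R X + t. Camera axes: x right, y down, z forward; pixel columns grow to the right and rows downward; lengths in m; the calibration is good to about 2 mm. A picture is of the moment at which its call begins. camera_info takes no time and is no camera call.
A pose or a line that the arm cannot do raises r.Unreachable and nothing moves.
- r.job_done(): hands the job in, once; it reports no verdict.
Readings, each from a call of its own:
- r.current_time_s(): time.
- r.current_q(): joint angles.
- r.current_joint_vel(): joint speeds.
- r.current_joint_efforts(): joint torques, N m.
- r.current_position(): TCP position.
- r.current_ee_rot(): TCP orientation.
- r.current_force(): force on the tool from outside, world axes, zero at the start.
- r.current_ft_torque(): the same for the moment, N m.
- r.current_gripper_width(): finger opening in m.
Only numpy, scipy, OpenCV 4.12 (cv2) and the standard library are available. Lean on these libraries where they do the work, as an engineer would, in place of code of your own. Each camera call takes 0.05 s, during which the arm holds its last target. There are 200 camera calls.

TASK

Take the keyed shaft (square head, pointer tab on its collar) out of the rack and push its nose into the pulley's hub, turning it until the key slips into the keyway, then keep pushing until the collar sits on the hub. A spring in the hub pushes it back out, so finish still gripping the shaft and holding it pressed fully home, ready for the set screw; leave the other shafts in the rack and the other things on the bench where they are.

Things in the scene. Friction and masses are not known exactly. Their poses are not given: they have to be found in the camera images.
- shaft: keyed steel shaft, 100 mm tall, 0.2-0.42 kg, hanging loose and upright by its collar in one of the rack's 3 holes, nose 23 mm above the table. Origin: centre of its lower end (nose); z up, x towards the key. Round shaft 18 mm diameter to z = 52 mm, the first 7 mm a cone from 10 mm; collar 44 mm diameter, z = 52 to 60; above it a square head to grip
- shaft_head (a point): centre of the keyed shaft's square head, 80 mm above its nose: 28 x 28 mm, 40 mm high (60 to 100 mm above the nose), faces square to the shaft's x and y
- shaft_key (a point): lower outer edge of the key on the shaft's +x side, 15 mm from the axis, 13 mm above the nose. The key is 6 mm wide and 34 mm long. Right above it a pointer tab 8 mm wide stands out of the collar, to 30 mm from the axis
- rack: wooden rack, fixed: a board 75 x 245 mm, its top 75 mm above the table, on two end cheeks; three round holes 34 mm across at y = -80, 0 and +80 mm in its frame. Origin on the table under the middle hole. One hole holds the keyed shaft, the others the two plain ones, in any order
- hub_mouth (a point): centre of the upper face of the pulley hub, 97 mm above the table; z up, x along the keyway. Hub 53 mm diameter; bore 20.4 mm diameter, 54 mm deep; keyway open at the face, 9 mm wide over the whole depth, reaching 17 mm from the axis. Out of line, the key rests on the face with the nose 13 mm in. Fully home the collar sits on the face: shaft origin 52 mm below this point
- jig: plywood jig 130 x 130 x 20 mm with the aluminium belt pulley (112 mm diameter, hub upward) fixed in it, all fixed to the table; origin on the table under the hub's axis, x along the keyway
- plain_shaft: shaft like the keyed one but with no key or tab and a round head 28 mm in diameter, 40 mm high; origin at the nose; leave it in the rack
- short_shaft: shaft like the keyed one but with no key or tab and a square head only 26 mm high; origin at the nose; leave it in the rack
- spacer: loose steel spacer ring, 38 mm diameter, 14 mm high, beside the jig; leave alone
- wrench: wrench 160 mm long lying beside the jig; leave alone
- screwdriver: screwdriver 170 mm long lying on the robot's side of the rack; leave alone
- offcut: wood offcut 50 x 150 x 30 mm; leave alone
- glue: white bottle, 52 mm diameter, 130 mm high; leave alone
- tin: steel can, 72 mm diameter, 90 mm high; leave alone
- ejector (a joint): travel of the sprung ejector pin in the bore (m): 0 with its top 30 mm below the hub face, growing as it is pushed down, end stop at 0.024. Its spring pushes up with about 5 N at 0 and 0.5 N more per mm; with the collar on the hub face it reads 0.022 and pushes the shaft up with about 16 N, so a shaft let go rises
Mind the look-alikes: they are no part of the job. Leave any green or purple look-alike of the shaft alone.

How it is judged:
On the way, in this order (a step that is already met when the one before it is completed fails the run):
1. the keyed shaft is lifted clear of the rack (height (world z) of shaft above 0.08 m), for 0.1 s.
2. its key has slipped into the keyway (z of shaft in the frame of hub_mouth below -0.02 m and horizontal distance between shaft and hub_mouth below 0.005 m and angle between shaft's own z axis and vertical below 0.12 rad), for 0.05 s.
At the end, for the whole second after the job is handed in: Keyed shaft upright in the hub (tilt < 0.07 rad, nose within 4 mm of the bore axis), key in the keyway (within 0.25 rad), collar within 3 mm of the hub face, ejector pressed more than 17.5 mm, fingers bearing on the shaft with over 3 N, shaft still, through the last second (z of shaft in the frame of hub_mouth between -0.056 and -0.049 m and horizontal distance between shaft and hub_mouth below 0.004 m and angle between shaft's own z axis and vertical below 0.07 rad and angle between the x axis of shaft and the x axis of hub_mouth, either way round below 0.25 rad and value of joint ejector above 0.0175 m and contact force between the fingers and shaft above 3 N and linear speed of shaft below 0.02 m/s); the arm keeps its last pose, push and grip.
It fails at once if another shaft or thing on the bench is moved more than 30 mm (distance of any of plain_shaft, short_shaft, spacer, wrench, screwdriver, offcut, glue, tin from where it was at the start of the episode above 0.03 m).
It also fails if it takes over 45 s, if anything falls off the work surface, if the arm or the gripper's body presses on something with over 40 N, if the wrist force passes 120 N, or if a joint passes its speed limit or range.

## Working session

There is one attempt and no reset: what is moved stays moved. The work goes in short steps, each a Python script; the robot and the scene stay as the last script left them, time stands still between calls to the robot, and variables do not carry over. Pictures are saved under pics/ and viewed, about 8 in all and at most 12, crops included, and the job is handed in when it is done.

```bash
mkdir -p pics; python3 - <<'E'
from cell import r
import cv2,numpy as np
for n in("top","side"):
    im=r.read_camera(n); cv2.imwrite(f"pics/{n}0.png",im[...,::-1])
    c=r.camera_info(n); R=np.array(c["R"]);print(n,c["fx"],c["cx"],c["cy"],"pos",-R.T@c["t"],"axis",R[2])
print(r.hold_point_z,r.current_ee_rot(),r.current_position(),r.current_force())
E
```

```text
top 347.2546324031942 259.18068854179774 189.45800242688142 pos [ 0.52037445 -0.01163188  1.01247172] axis [ 0.06967545  0.02277291 -0.99730974]
side 369.6977667967177 259.20562396879234 187.59938985539176 pos [ 0.42013392 -0.60063598  0.60047202] axis [ 0.20036751  0.75172157 -0.62830529]
-0.0187 [ 0.70063026  0.09346682  0.70101694 -0.0946385 ] [0.17115697 0.6265399  0.23029595] [ 0.23881111 -1.35371113 -0.51842253]
```

View pics/top0.png

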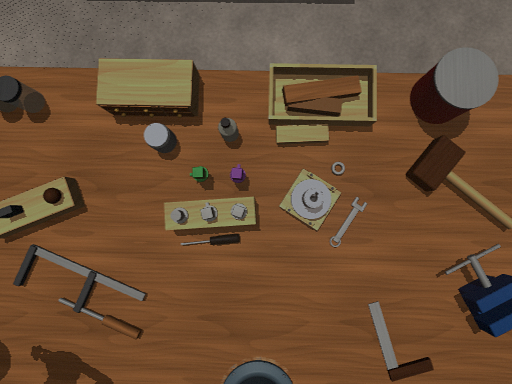

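View pics/side0.png

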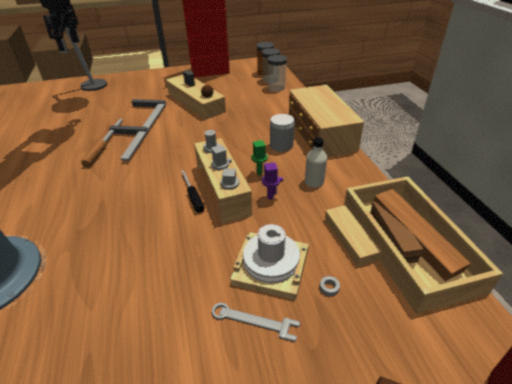

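The rack is at about (210,213) in the top view, with the hub at about (313,198). I'll zoom in on both.

```bash
python3 - <<'E'
import cv2,numpy as np
t=cv2.imread("pics/top0.png");s=cv2.imread("pics/side0.png")
def crop(i,x,y,w,h): return cv2.resize(i[y:y+h,x:x+w],(400,300),interpolation=cv2.INTER_CUBIC)
m=np.vstack([np.hstack([crop(t,190,188,64,48),crop(t,281,174,64,48)]),np.hstack([crop(s,180,125,80,60),crop(s,230,215,80,60)])])
cv2.imwrite("pics/z.png",m)
E
```

```text
(no output)
```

View pics/z.png

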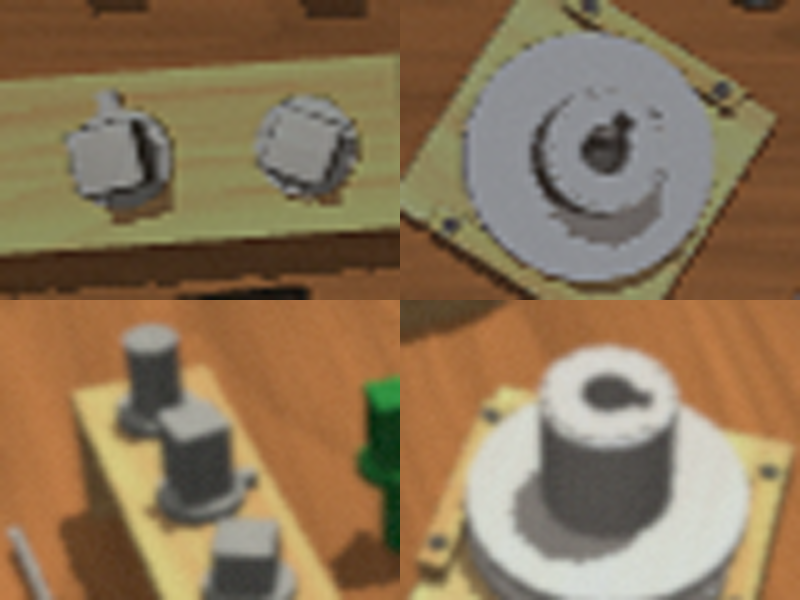

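Middle shaft in the rack is the keyed one: it has a square, tall head, and its tab tip is at top px ≈(207,203). Its head top is centred at ≈(206.7,213) in the top view and ≈(219,148.5) in the side view. The hub bore is at ≈(313.7,197.9) top and ≈(271.5,233.5) side, with the keyway towards the upper right in the top view.

```bash
cat > h.py <<'E'
from cell import r
import cv2,numpy as np
from scipy.spatial.transform import Rotation as Ro
def ray(n,u,v):
    c=r.camera_info(n);R=np.array(c["R"]);d=R.T@np.array([(u-c["cx"])/c["fx"],(v-c["cy"])/c["fy"],1]);return -R.T@np.array(c["t"]),d
def plane(n,uv,z):
    o,d=ray(n,*uv);return o+d*(z-o[2])/d[2]
def tri(a,b):
    (o,d),(p,e)=ray("top",*a),ray("side",*b)
    k=np.linalg.lstsq(np.c_[d,-e],p-o,rcond=None)[0];A,B=o+d*k[0],p+e*k[1];return (A+B)/2,np.linalg.norm(A-B)
def quat(yaw): # x down, tool y at heading yaw
    x=np.array([0,0,-1.]);y=np.array([np.cos(yaw),np.sin(yaw),0]);q=Ro.from_matrix(np.c_[x,y,np.cross(x,y)]).as_quat();return q[[3,0,1,2]]
E
python3 - <<'E'
from h import *
c=lambda x,y,s,ox,oy:((x+.5)/s-.5+ox,(y+.5)/s-.5+oy)
T=lambda x,y:c(x,y,6.25,190,188);H=lambda x,y:c(x-400,y,6.25,281,174)
S=lambda x,y:c(x,y-300,5,180,125);G=lambda x,y:c(x-400,y-300,5,230,215)
ht=T(105,158);hs=S(197,418)
print("head tri",tri(ht,hs),"planes",plane("top",ht,.123),plane("side",hs,.123))
q=[plane("top",T(*p),.123)[:2] for p in((68,136),(130,120),(146,182),(82,196))]
for i in range(4):
    d=q[(i+1)%4]-q[i];print("edge",np.linalg.norm(d),np.degrees(np.arctan2(d[1],d[0])))
tab=plane("top",T(107,96),.083),plane("side",S(252,480),.083);print("tab tip",tab)
hb=H(605,150);gs=G(609,393)
print("hub tri",tri(hb,gs),plane("top",hb,.097),plane("side",gs,.097))
# keyway dirs
for n,a,b in(("top",hb,H(625,120)),("side",gs,G(649,397))):
    d=(plane(n,b,.097)-plane(n,a,.097))[:2];print("kw",n,np.linalg.norm(d),np.degrees(np.arctan2(d[1],d[0])))
# jig edge
im=cv2.imread("pics/top0.png");hsv=cv2.cvtColor(im,cv2.COLOR_BGR2HSV)
m=cv2.inRange(hsv,(20,70,100),(35,255,255));w=np.zeros_like(m);w[165:235,275:345]=m[165:235,275:345]
pts=cv2.findNonZero(w);b=cv2.boxPoints(cv2.minAreaRect(pts));Q=[plane("top",p,.02)[:2] for p in b]
for i in range(4):
    d=Q[(i+1)%4]-Q[i];print("jig",b[i],np.linalg.norm(d),np.degrees(np.arctan2(d[1],d[0])))
print("jig c",np.mean(Q,0))
b=cv2.findNonZero(cv2.inRange(hsv,(20,70,100),(35,255,255))[190:240,155:262]);print("rackrect",cv2.minAreaRect(b))
E
```

```text
head tri (array([0.52001824, 0.14266144, 0.12198987]), np.float64(0.0015340851788501364)) planes [0.51926159 0.14260616 0.123     ] [0.52055924 0.14094358 0.123     ]
edge 0.026312381965422724 -74.17481695162205
edge 0.02628864356309013 -163.5411859870084
edge 0.026876396924941096 103.7016234956774
edge 0.02529242518732149 15.247878865604306
tab tip (array([0.54579374, 0.14961493, 0.083     ]), array([0.54454642, 0.14025233, 0.083     ]))
hub tri (array([ 0.56658564, -0.13416083,  0.09488657]), np.float64(0.0005790214914933627)) [ 0.56619729 -0.13381174  0.097     ] [ 0.56626025 -0.13615372  0.097     ]
kw top 0.015250474073580505 -32.635753526340054
kw side 0.015101858346090673 -24.0457506233477
jig [278.31177 205.65294] 0.13199740470629157 -31.232045516032755
jig [302.97644 166.89412] 0.129760879663826 -121.5815438066089
jig [341.47644 191.39412] 0.1310408640605375 148.41174341588066
jig [316.81177 230.15294] 0.12894389127218642 58.842404853044286
jig c [ 0.56742602 -0.1341245 ]
rackrect ((54.33629608154297, 23.044246673583984), (27.80494499206543, 90.46585083007812), 86.18592071533203)
```

Everything agrees. The shaft is at (0.520, 0.142) with heading ≈15.5°. The hub is at (0.5665, −0.134) with the keyway at −31.3°, where the jig edges and keyway match. Measured sizes check out too: jig 130 mm, head ~26 mm, heights within 2 mm. Next is the grasp.

```bash
python3 - <<'E'
from h import *
P=np.array([.520,.142]);H=np.array([.5665,-.1342])
best=None
for k in(0,180):
    a=np.radians(15.5+k);b=np.radians(-31.3+k)
    qa,qb=r.solve_ik([*P,.2],quat(a)),r.solve_ik([*H,.15],quat(b))
    print(k,None if qa is None else np.round(qa,2),None if qb is None else np.round(qb,2))
    if qa is not None and qb is not None:
        w=max(abs(qa[5]),abs(qb[5]))
        if best is None or w<best[0]: best=(w,a)
a=best[1];print("yaw",np.degrees(a))
r.gripper_to(.06,40)
r.move_pose([*P,.22],quat(a))
r.movel([*P,.15])
for n in("top","side"): cv2.imwrite(f"pics/{n}1.png",r.read_camera(n)[...,::-1])
s=r.movel([*P,.090],feed=.05,force_limit=8);print(s,r.current_position(),r.current_force())
r.gripper_to(0,50);print("w",r.current_gripper_width(),r.current_position(),r.current_force(),r.current_time_s())
E
```

```text
0 [ 0.06  0.02  1.87 -0.    1.26 -0.21] [-0.43  0.18  1.8  -0.    1.17  0.12]
180 None None
yaw 15.5
False [0.52033671 0.14203027 0.09041882] [ 0.98003304  0.8190377  -0.28421367]
w 0.027455249996088518 [0.51993416 0.14195611 0.09034389] [-2.80149816 -0.79246673  3.76807795] 5.075
```

Width reads 27.5 mm, so the head is gripped. I'll lift, carry it over the hub and check.

```bash
python3 - <<'E'
from h import *
P=r.current_position();H=np.array([.5665,-.1342]);f0=r.current_force()
r.movel([P[0],P[1],.20],feed=.08);r.pause(.2)
print("lift",r.current_position(),r.current_force(),r.current_gripper_width())
q=quat(np.radians(-31.3));r.move_pose([*H,.20],q);r.movel([*H,.175],feed=.08);r.pause(.3)
print(r.current_position(),r.current_force(),r.current_time_s())
t,s=r.read_camera("top"),r.read_camera("side")
cv2.imwrite("pics/t2.png",t[...,::-1]);cv2.imwrite("pics/s2.png",s[...,::-1])
for n,z in(("top",.175),("side",.11)):
    c=r.camera_info(n);k=np.array(c["R"])@[*H,z]+c["t"];print(n,c["fx"]*k[0]/k[2]+c["cx"],c["fy"]*k[1]/k[2]+c["cy"])
f=lambda i,x,y:cv2.resize(i[y:y+100,x:x+67],(400,600),interpolation=cv2.INTER_CUBIC)
cv2.imwrite("pics/z2.png",np.hstack([f(t,285,145),f(s,238,175)])[...,::-1])
E
```

```text
lift [0.51974407 0.14192522 0.1996007 ] [ 0.73207173  0.10518589 -3.88593585] 0.027161617857844586
[ 0.56677162 -0.13437605  0.1754837 ] [-0.13331138 -0.02374787 -3.14691936] 8.6417
top 317.90459312792245 195.9389297798146
side 271.2763187327098 227.5521491612426
```

View pics/z2.png

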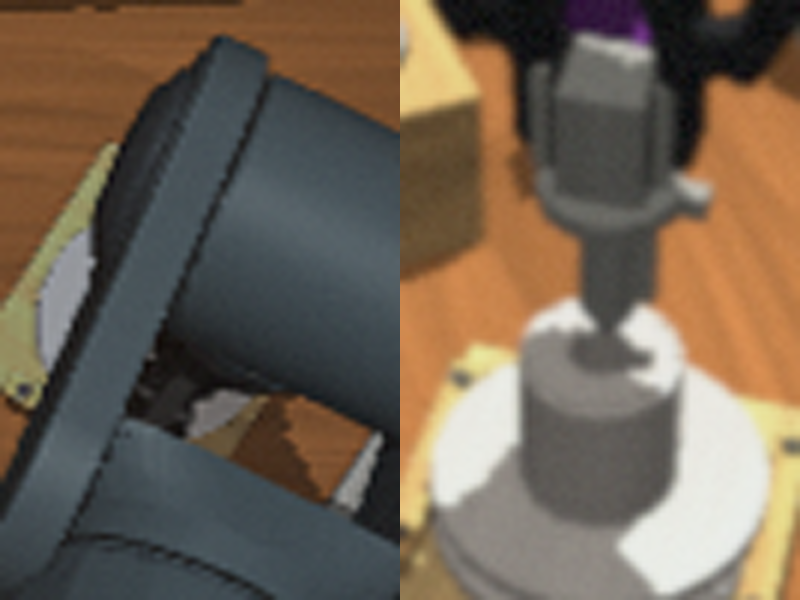

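The shaft hangs upright with its nose at about (608,330) in the crop, over the bore at (607,352), and the tab points along the keyway. Now a guarded insertion.

```bash
python3 - <<'E'
from h import *
H=np.array([.5665,-.1342])
s=r.movel([*H,.138],feed=.03,force_limit=8)
print(s,r.current_position(),r.current_force(),r.current_ft_torque(),r.current_gripper_width(),r.current_time_s())
E
```

```text
True [ 0.56548502 -0.13489584  0.15644951] [-0.42051488 -2.27738731 -3.68190525] [-0.44493171  0.20154248 -0.01454977] 0.027312790905001195 9.4417
```

```bash
python3 - <<'E'
from h import *
def st(): print(np.round(r.current_position(),4),np.round(r.current_force(),2),np.round(r.current_ft_torque(),3),r.current_time_s())
p=r.current_position()
r.movel([*p[:2],p[2]+.002],feed=.03);r.pause(.2);st()
H=np.array([.5660,-.1355])
r.movel([*H,p[2]+.001],feed=.03);r.pause(.2);st()
print(r.movel([*H,.148],feed=.02,force_limit=10));st();r.pause(.2);st()
E
```

```text
[ 0.5653 -0.1347  0.1582] [ 0.24  0.07 -3.47] [0.001 0.089 0.055] 9.8917
[ 0.5659 -0.1355  0.1574] [-0.96 -0.33 -1.85] [-0.157  0.189  0.003] 10.3417
False
[ 0.5655 -0.1354  0.1473] [-2.93 -0.93 -5.26] [-0.412  0.605 -0.008] 10.9667
[ 0.5656 -0.1353  0.1476] [-2.79 -1.67 -4.2 ] [-0.314  0.728  0.017] 11.1667
```

```bash
python3 - <<'E'
from h import *
def st(): print(np.round(r.current_position(),4),np.round(r.current_force(),2),np.round(r.current_ft_torque(),3),r.current_gripper_width(),r.current_time_s())
H=np.array([.5646,-.1358])
r.movel([*H,.1475],feed=.03);r.pause(.2);st()
print(r.movel([*H,.136],feed=.03,force_limit=12));r.pause(.2);st()
s=r.read_camera("side")
cv2.imwrite("pics/z3.png",cv2.resize(s[175:275,218:318],(600,600),interpolation=cv2.INTER_CUBIC)[...,::-1])
E
```

```text
[ 0.5651 -0.1358  0.1479] [-0.03  0.54 -3.42] [-0.01   0.018  0.02 ] 0.027808777099770903 11.6167
False
[ 0.5648 -0.1359  0.1362] [-0.49  0.28 -3.03] [-0.061  0.032 -0.017] 0.02740456379869753 12.35
```

View pics/z3.png

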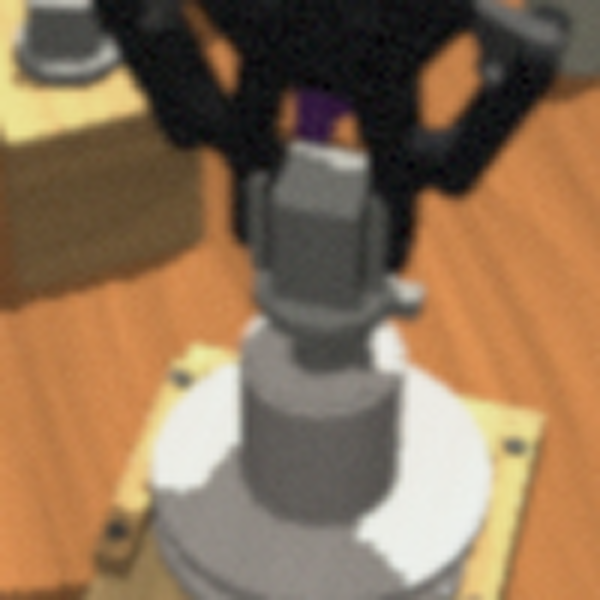

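The key is in the keyway: the nose is 28 mm in, side forces are near zero and the collar is about 24 mm above the face. I'll tighten the grip and push home.

```bash
python3 - <<'E'
from h import *
def st(): print(np.round(r.current_position(),4),np.round(r.current_force(),2),np.round(r.current_ft_torque(),3),r.current_gripper_width(),r.current_time_s())
r.gripper_to(0,110);st()
H=np.array([.5648,-.1359])
print(r.movel([*H,.116],feed=.03));st()
print(r.movel([*H,.106],feed=.015,force_limit=14));st();r.pause(.5);st()
s=r.read_camera("side")
cv2.imwrite("pics/z4.png",cv2.resize(s[175:275,218:318],(600,600),interpolation=cv2.INTER_CUBIC)[...,::-1])
E
```

```text
[ 0.5646 -0.1358  0.1361] [ 0.45 -0.25 -2.47] [-0.024 -0.038 -0.057] 0.02646535408296998 12.6167
False
[ 0.5652 -0.136   0.1176] [-4.93  2.28 10.5 ] [0.554 1.111 0.022] 0.02620961218251388 13.4333
True
[ 0.5654 -0.1361  0.1136] [-4.06  1.79 11.54] [ 0.402  0.907 -0.044] 0.026450795320800878 13.9
[ 0.5654 -0.1361  0.1141] [-5.12  1.77 11.2 ] [0.414 0.964 0.077] 0.026461154718795357 14.4
```

View pics/z4.png

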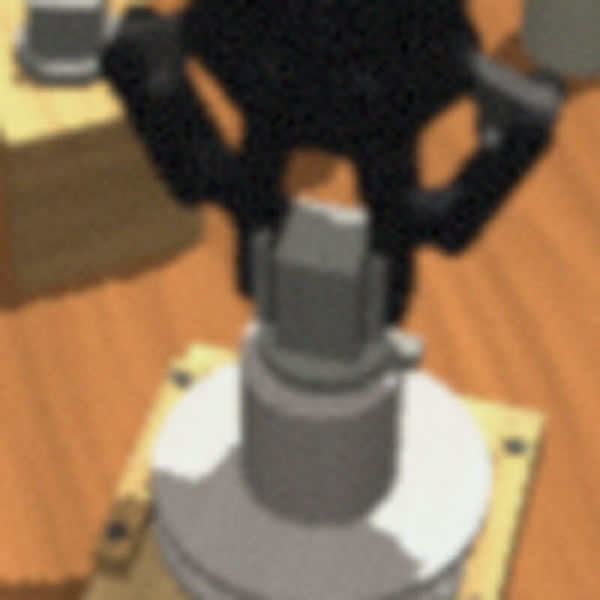

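Still about 2 mm short, held only by the spring (≈14 N net), with slight side load. I'll re-centre and press on until the collar seats.

```bash
python3 - <<'E'
from h import *
def st(): print(np.round(r.current_position(),4),np.round(r.current_force(),2),np.round(r.current_ft_torque(),3),r.current_gripper_width(),r.current_time_s())
H=np.array([.5641,-.1357])
r.movel([*H,.1135],feed=.02);st()
z=.1125
while z>.104:
    r.movel([*H,z],feed=.02);r.pause(.15);print(round(z,4),end=" ");st()
    if r.current_force()[2]>27: break
    z-=.001
r.pause(.3);st()
s=r.read_camera("side")
cv2.imwrite("pics/z5.png",cv2.resize(s[175:275,218:318],(600,600),interpolation=cv2.INTER_CUBIC)[...,::-1])
E
```

```text
[ 0.5653 -0.1361  0.1158] [-2.31  2.16 10.73] [ 0.431  0.849 -0.018] 0.02641418847741941 14.7
0.1125 [ 0.5653 -0.1361  0.1148] [-3.5   2.07 11.68] [ 0.438  0.866 -0.005] 0.02678645637604089 15.1
0.1115 [ 0.5653 -0.1361  0.1139] [-3.68  2.2  11.8 ] [0.515 0.912 0.026] 0.026702049774931392 15.5
0.1105 [ 0.5653 -0.1361  0.113 ] [-3.97  2.38 11.1 ] [0.5   0.856 0.045] 0.026466570770959298 15.9
0.1095 [ 0.5654 -0.1361  0.1126] [-5.85  2.61 15.78] [ 0.631  1.251 -0.044] 0.026841341325226805 16.3
0.1085 [ 0.5655 -0.1362  0.1126] [-8.37  3.79 21.14] [0.834 1.787 0.033] 0.02669897156083135 16.7
0.1075 [ 0.5655 -0.1362  0.1126] [-12.17   4.99  26.62] [ 1.021  2.311 -0.003] 0.026694984779708473 17.1
0.1065 [ 0.5655 -0.1362  0.1125] [-14.77   6.12  31.25] [1.177 2.802 0.061] 0.026661174881625192 17.5
[ 0.5655 -0.1362  0.1126] [-14.39   5.16  32.79] [ 1.22   2.792 -0.009] 0.02676711402962164 17.8
```

View pics/z5.png

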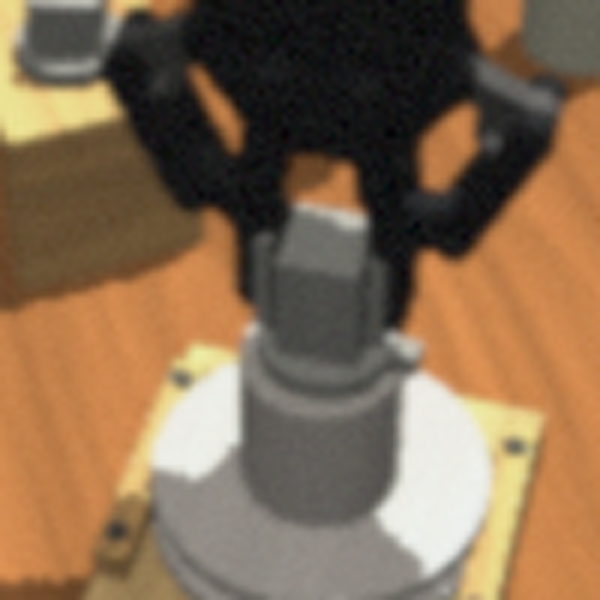

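The hard stop at TCP z = 0.1126 m puts the collar underside at 97.3 mm against a 97 mm hub face, so the collar is seated. The steep force rise there and the picture agree. Handing in.

```bash
python3 - <<'E'
from h import *
print(r.current_force(),r.current_position(),r.current_gripper_width(),r.current_time_s()); r.job_done()
E
```

```text
[-15.92081669   5.23384987  32.95713169] [ 0.56551501 -0.13619667  0.1125428 ] 0.026584032560677526 17.85
the job is handed in; nothing more can be done
```

I took the keyed shaft from the middle hole of the rack and turned it about 47° to line up with the keyway. I then pushed it down until the collar seated, and handed the job in at 17.85 s, still gripping and pressing. `job_done()` gives no verdict, and I have no direct reading of the ejector.

**Last checks:**
- **Seating:** a hard stop at TCP z = 0.1126 m puts the collar underside at about 97.3 mm, against a hub face at 97 mm. Force stayed near 11 N on the way down, then climbed steeply to about 33 N. The side picture shows the collar on the hub.
- **Key:** no force rise was felt where a misaligned key would have rested on the face, and the tab lies along the keyway.
- **Grip:** the finger opening is 26.6 mm on the 28 mm head, with no sign of slipping.

**Disagreements:**
- **First try:** the first insertion stopped early on side contact. The bore turned out to be about 1–2 mm off my camera estimate, so I backed off and re-centred using the measured forces.
- **Side load:** about 16 N sideways was still there at hand-in. Shifting about 0.7 mm did not remove it, and it grew as I pressed harder.

I did not re-measure the other shafts and bench items afterwards, but I saw no contact with them.

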